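# Clear the bar for wiping: stack the tasting cups, timer on the tin

## Robot

A 6-joint arm with a two-finger parallel gripper is mounted at the origin on a cart in front of the work surface, level with it; the furniture and walls round the work are solid. World frame = base frame: x ahead of the robot, y to its left, z up, the work surface at z = 0. Lengths are in m, angles in degrees, forces in N, time in s.
With the tool pointing down it reaches from about 0.25 to 0.725 m from the base axis. Payload 9.7 kg.
Tool frame: the origin (TCP) lies midway between the tips of the shut fingers; the grasp point (between the pads) lies 19 mm behind it (bot.hold_point_z is the distance from the TCP to the grasp point, in m); z points along the fingers, y is the line along which they close (so a half turn about z gives the same grasp; the last joint's range is limited). The gripper opens to 85 mm and grips with 20 to 120 N. Pads are 22 mm wide; open, the fingers measure 114 mm over their backs; the gripper's body (76 mm by 85 mm) begins 54 mm behind the grasp point. The pads swing forward as they close: fully open they stand 13 mm farther back than shut.
Start: joints at [-74.37, 4.979, 10.078, 95.1, 0, 90], TCP at [0.148, -0.53, 0.203] pointing down, gripper open.
Joint ranges: [-179.16, 179.16], [-48.56, 103.87], [-65.8, 70.77], [-126.05, 130.52], [-82.76, 87.17], [-180, 180]. Speed limits (degrees/s): [127.2, 127.2, 147.25, 180, 180, 180].

## Interface

Orientations are given as [roll, pitch, yaw] about the fixed x, y, z axes, in that order (R = Rz(yaw) Ry(pitch) Rx(roll)).
In Python, from workcell import bot gives the robot as it stands.
- The arm moves only by the tool play_rows, never from a script. Its argument "steps" is a list that holds one entry, the list of rows, each a list of 4 numbers: the shift along the tool's x, y, z in m, then the turn about the tool's z in rad. In form: [[[tx, ty, tz, yaw], ...]]. A call has exactly 5 rows; each row shifts and turns the commanded pose from where the row before left it, along the tool's axes as they then stand; what a row does not reach is not made up. A row lasts 1/12 s, in which the tool goes at most 41.7 mm and 7.16 degrees, less where a joint would pass 70% of its speed; a pose out of reach is approached as far as the arm can. A call is refused whole if a number of a shift passes 0.0417 or a number of a turn 0.125, either way. A call with a gripper value outside its range is refused whole. "gripper" is the finger opening in m, from 0 to 0.0854, set as the call begins (left out, the last holds). The fingers move at their own pace and stop on an object; "squeeze" is the grip in N (left out, the last holds). Time passes only in rows, so rows that do not move let the fingers close, or fill a call up. It gives the time, the measured TCP pose, the force, the opening and the grip force at its end, in the units of the state.
- bot.get_obs(): the state, without advancing time (a new reading comes with each control period).
- bot.camera(name): name is "scene" or "top"; returns a dict with "img" (400x640x3 uint8, blue, green, red), "vfov" (degrees; the focal length in pixels is half the picture's height over the tangent of half this angle, whatever the lens; pixels are square), "cx", "cy" (the principal point, pixels), "D" ([k1, k2, p1, p2, k3] as OpenCV has them; the pictures are not rectified), "xyz" and "attitude" of the camera in the world. Camera axes: x right, y down, z forward; pixel columns grow to the right and rows downward; lengths in m; the calibration is good to about 2 mm. A picture is of the moment at which its call begins. There is no depth.
- bot.job_done(): hands the job in; it is judged then, once.
The state is a dict: "time": time; "q": joint angles; "qd": joint speeds; "joint_efforts": joint torques, N m; "ee_pos": TCP position; "tcp_rot": TCP orientation; "wrist_force": force on the tool from outside, world axes, zero at the start; "torque": the same for the moment, N m; "opening": finger opening in m; "grasp_force": force on a finger pad.
Only numpy, scipy, OpenCV 4.12 (cv2) and the standard library are available. Lean on these libraries where they do the work, as an engineer would, in place of code of your own. Each camera call takes 0.05 s, during which the arm holds its last target. There are 200 camera calls.

## Task

Clear the worktop so it can be wiped: stack the three tasting cups upright in the middle of the cork coaster, the tan one at the bottom, the blue one nested in it and the white one on top, each sitting level in the cup below. Lay the timer flat, keys up, centred on top of the green-labelled milk tin, out of the wet. Leave the tea tin and the shot glass where they stand.

Things in the scene. Friction and masses are not known exactly. Their poses are not given: they have to be found in the camera images.
- cup_tan: Tan cup, upright: 53 mm high, rim 65 mm across outside, wall 4 mm, below 20 mm height narrowing to a 41 mm foot. Origin: on the bowl's axis at the underside, z up. Ear along its own -y, 6 mm thick, to 50 mm from the axis, at the start towards the robot within 45 deg. An inner shoulder 42 mm up carries the foot of a cup nested in it, with 4 mm of play all round.
- cup_blue: Grey-blue cup, upright: 53 mm high, rim 65 mm across outside, wall 4 mm, below 20 mm height narrowing to a 41 mm foot. Origin: on the bowl's axis at the underside, z up. Ear along its own -y, 6 mm thick, to 50 mm from the axis, at the start towards the robot within 45 deg. An inner shoulder 42 mm up carries the foot of a cup nested in it, with 4 mm of play all round.
- cup_white: Off-white cup, upright: 53 mm high, rim 65 mm across outside, wall 4 mm, below 20 mm height narrowing to a 41 mm foot. Origin: on the bowl's axis at the underside, z up. Ear along its own -y, 6 mm thick, to 50 mm from the axis, at the start towards the robot within 45 deg. An inner shoulder 42 mm up carries the foot of a cup nested in it, with 4 mm of play all round.
- timer: Off-white flat kitchen timer with a display and three keys, 58 (x) x 62 (y) x 16 mm high, lying flat, keys up. Origin: centre of the underside, z up. 0.07 kg (varies).
- coaster: Round cork coaster, 95 mm across, 6 mm thick, lying on the worktop. It does not move. Origin: centre of the underside, z up. (Beyond the work, at x = 0.60, stands a tall clear acrylic screen, hard to see; to the right, up to y = 0.10, the grinder, 0.45 m tall.)
- milk_tin: Closed round tin with a green label and a flat steel top (no knob), 57 mm across, 72 mm high, standing upright. It does not move. Origin: centre of the underside, z up.
- tea_tin: Bystander: grey-green tin with a wooden knobbed lid, 70 mm across, 100 mm high. Origin: centre of the underside. Not to be moved.
- shot_glass: Bystander: clear shot glass, 48 mm across, 61 mm high. Origin: centre of the underside. Not to be moved.

How it is judged (in metres and radians):
At the end, for the whole second after the job is handed in: Tan cup on the coaster (within 15 mm of its middle, upright within 0.15 rad), blue nested in tan, white in blue (axes within 8 mm, undersides 39 to 45 mm apart, leaning under 0.15 rad); timer flat, keys up, within 12 mm of the middle of the milk tin; all released and at rest (horizontal distance between cup_tan and coaster below 0.015 m and z of cup_tan in the frame of coaster between 0.002 and 0.01 m and angle between each of cup_tan, cup_blue, cup_white's own z axis and vertical below 0.15 rad and horizontal distance between cup_blue and cup_tan below 0.008 m and z of cup_blue in the frame of cup_tan between 0.039 and 0.045 m and horizontal distance between cup_white and cup_blue below 0.008 m and z of cup_white in the frame of cup_blue between 0.039 and 0.045 m and horizontal distance between timer and milk_tin below 0.012 m and z of timer in the frame of milk_tin between 0.068 and 0.077 m and angle between timer's own z axis and vertical below 0.1 rad and linear speed of each of cup_tan, cup_blue, cup_white, timer below 0.02 m/s and angular speed of each of cup_tan, cup_blue, cup_white, timer below 0.25 rad/s); the robot touches nothing.
It fails at once if the tea tin is shifted by more than 20 mm or tipped over (distance of tea_tin from where it was at the start of the episode above 0.02 m or angle between tea_tin's own z axis and vertical above 0.35 rad).
It fails at once if the shot glass is shifted by more than 20 mm or tipped over (distance of shot_glass from where it was at the start of the episode above 0.02 m or angle between shot_glass's own z axis and vertical above 0.35 rad).
It also fails if it takes over 118 s, if anything falls off the work surface, if the arm or the gripper's body presses on something with over 40 N, if the wrist force passes 120 N, or if a joint passes its speed limit or range.

## Working session

There is one attempt and no reset: what is moved stays moved. The work goes in short steps, Python scripts to look and compute and a tool call to move; the robot and the scene stay as the last step left them, time stands still between calls to the robot, and variables do not carry over. Pictures are saved under pics/ and viewed, at most 15 in all, crops included, and the job is handed in when it is done.

Besides the shell and the picture viewer there is one more tool, called after "Call:" as name(argument=value, ...) on one line, values as JSON. play_rows: Moves the arm, as the interface text tells. Its arguments: {"type":"object","properties":{"steps":{"type":"array","items":{"type":"array","items":{"type":"array","items":{"type":"number"}}}},"gripper":{"type":"number"},"squeeze":{"type":"number"}},"required":["steps"]}

```bash
mkdir -p pics; ls; python3 - <<'E'
from workcell import bot
import cv2
for n in("scene","top"):
    c=bot.camera(n);cv2.imwrite(f"pics/{n}0.png",c["img"]);print(n,{k:v for k,v in c.items() if k!="img"})
print(bot.get_obs(),bot.hold_point_z)
E
```

```text
pics
scene {'vfov': 46.47332258955974, 'cx': 324.8124733320291, 'cy': 196.84404519262569, 'D': array([-0.13401132,  0.        ,  0.        ,  0.        ,  0.        ]), 'xyz': array([0.13058991, 0.94586927, 0.55978289]), 'attitude': array([-127.30502133,   -0.15884622, -154.57957927])}
top {'vfov': 44.12170811773852, 'cx': 327.4761584193961, 'cy': 205.00185902357356, 'D': array([-0.01170895,  0.        ,  0.        ,  0.        ,  0.        ]), 'xyz': array([0.24514357, 0.35204591, 0.94171692]), 'attitude': array([-168.57073595,    0.95994259,  -89.24822933])}
{'time': 0.1, 'q': array([-7.43691803e+01,  5.00697022e+00,  1.00392052e+01,  9.50987738e+01,
       -8.78877524e-04,  8.99997416e+01]), 'qd': array([-0.10817432, -0.03453191,  0.08803968,  0.00611794, -0.14404112,
       -0.07664129]), 'joint_efforts': array([ 2.13999660e-04, -5.21561265e+01,  4.65653265e+01,  1.61575660e-02,
       -4.72545651e-06, -7.21549412e-06]), 'ee_pos': array([ 0.14812365, -0.52943747,  0.20276526]), 'tcp_rot': array([-1.79933461e+02,  8.78576852e-04,  1.56310791e+01]), 'wrist_force': array([0.47338415, 0.78858674, 0.08291884]), 'torque': array([ 0.01574323, -0.02707782, -0.01870338]), 'grasp_force': 0.0, 'opening': 0.08517421248435796} 0.0187
```

View pics/scene0.png

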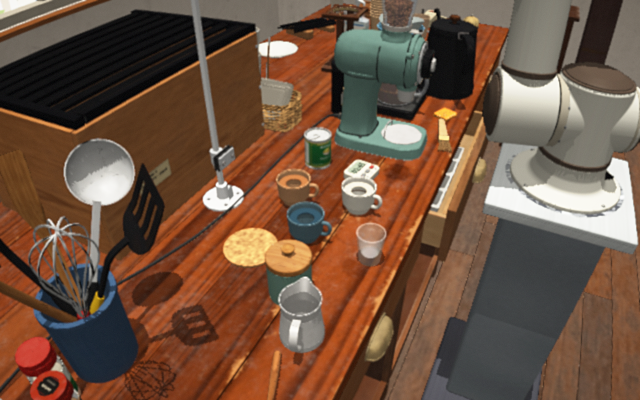

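View pics/top0.png

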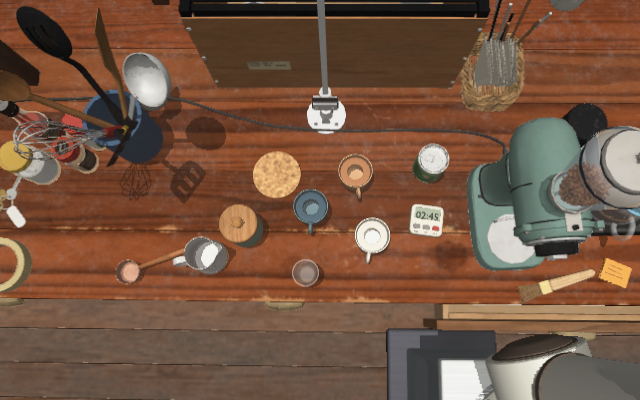

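The top view shows the coaster at about (277,174), the tan cup at (355,170), blue at (311,207) and white at (372,235). The timer is at (427,220), the milk tin at (432,160), the tea tin at (240,224) and the shot glass at (306,272). I'll enlarge this area.

```bash
cat > h.py <<'E'
import numpy as np,cv2
from scipy.spatial.transform import Rotation as R
from workcell import bot
def K(c):
    f=200/np.tan(np.radians(c["vfov"]/2)); return np.array([[f,0,c["cx"]],[0,f,c["cy"]],[0,0,1.]])
def Rw(c): return R.from_euler('xyz',c["attitude"],degrees=True).as_matrix()
def unproj(c,uv,z):
    p=cv2.undistortPoints(np.array([[uv]],float),K(c),c["D"])[0,0]
    d=Rw(c)@np.array([*p,1]); return c["xyz"]+d*(z-c["xyz"][2])/d[2]
def proj(c,P):
    Rc=Rw(c).T; return cv2.projectPoints(np.array(P,float).reshape(-1,3),cv2.Rodrigues(Rc)[0],-Rc@c["xyz"],K(c),c["D"])[0][:,0]
def shot(c,name,x0,y0,w,h,s):
    cv2.imwrite(name,cv2.resize(c["img"][y0:y0+h,x0:x0+w],None,fx=s,fy=s,interpolation=cv2.INTER_CUBIC))
E
python3 - <<'E'
from h import *
c=bot.camera("top");shot(c,"pics/t1.png",210,135,250,160,3.2)
c=bot.camera("scene");shot(c,"pics/s1.png",215,110,200,150,4)
E
```

```text
(no output)
```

View pics/t1.png

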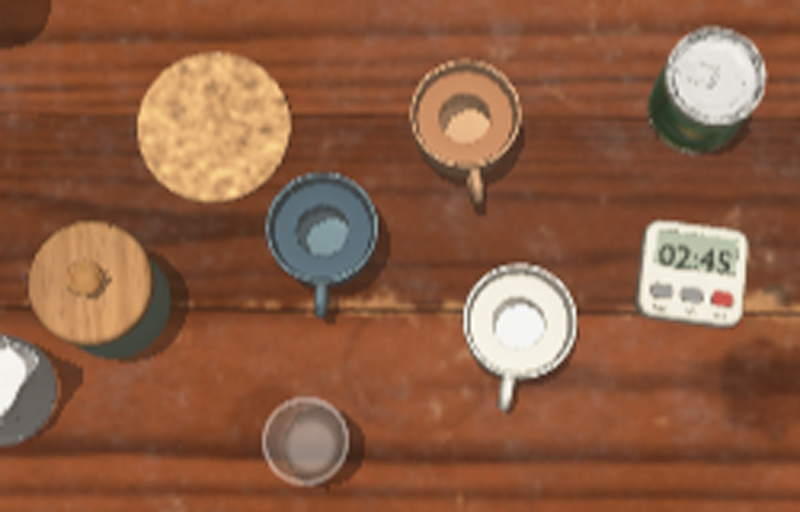

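View pics/s1.png

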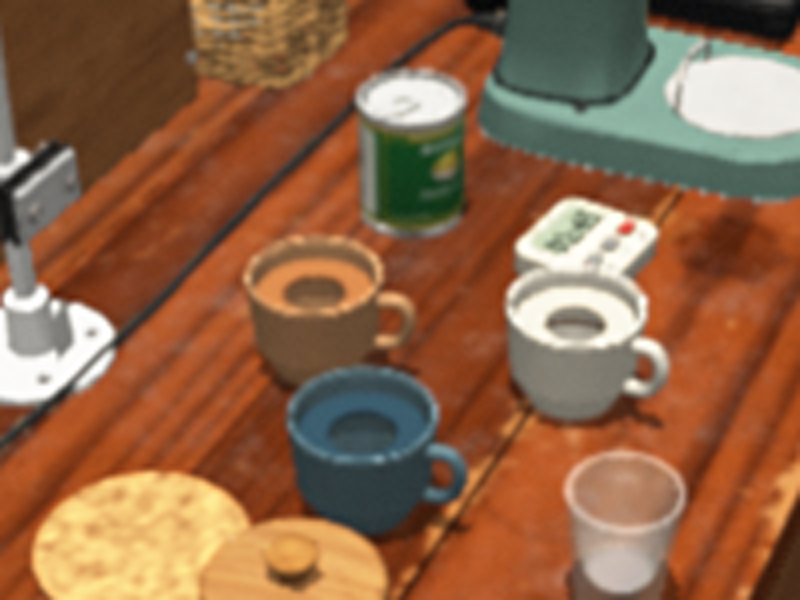

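```bash
python3 - <<'E'
from h import *
np.set_printoptions(precision=4,suppress=True)
c=bot.camera("top");s=bot.camera("scene")
T=lambda p:(210+(p[0]+.5)/3.2-.5,135+(p[1]+.5)/3.2-.5)
S=lambda p:(215+(p[0]+.5)/4-.5,110+(p[1]+.5)/4-.5)
for n,p,z in [("tan",(466,114),.053),("tanear",(481,203),.03),("blue",(323,229),.053),("blueear",(321,314),.03),("white",(520.5,320.5),.053),("whiteear",(506,408),.03),
 ("coaster",(214.5,127),.006),("milk",(716,77),.072),("timer",(694,273),.016),("tmA",(649,220),.016),("tmB",(748,228),.016),("tmC",(741,326),.016),("tmD",(639,318),.016),("tea",(90,283),.085),("shot",(306,441),.061),
 ("tanL",(410,114),.053),("tanR",(521,114),.053),("coL",(137,127),.006),("coR",(292,127),.006)]:
    print(n,unproj(c,T(p),z))
print("scene")
for n,p,z in [("tan",(314,277),.053),("blue",(363,410),.053),("white",(577,309),.053),("milk",(411,99),.072),("shot",(625,492),.061),("coaster",(140,548),.006)]:
    print(n,unproj(s,S(p),z))
for n,p,z in [("grinder base front",(500,270),.0),("base left",(470,220),0.03),("grinder front top",(550,250),.3),("edge",(320,300),0),("stand",(326,110),0.02)]:
    print(n,unproj(c,p,z))
E
```

```text
tan [0.4911 0.3184 0.053 ]
tanear [0.4432 0.3085 0.03  ]
blue [0.422  0.4003 0.053 ]
blueear [0.3761 0.4017 0.03  ]
white [0.3703 0.2873 0.053 ]
whiteear [0.3227 0.2942 0.03  ]
coaster [0.4945 0.4707 0.006 ]
milk [0.509  0.1765 0.072 ]
timer [0.405  0.1817 0.016 ]
tmA [0.4368 0.2077 0.016 ]
tmB [0.4325 0.1489 0.016 ]
tmC [0.3736 0.155  0.016 ]
tmD [0.3777 0.2148 0.016 ]
tea [0.3841 0.5265 0.085 ]
shot [0.3005 0.4069 0.061 ]
tanL [0.4908 0.351  0.053 ]
tanR [0.4914 0.2864 0.053 ]
coL [0.4941 0.5184 0.006 ]
coR [0.495  0.4231 0.006 ]
scene
tan [0.493  0.3198 0.053 ]
blue [0.4264 0.3982 0.053 ]
white [0.3711 0.2898 0.053 ]
milk [0.5113 0.1781 0.072 ]
shot [0.3028 0.4078 0.061 ]
coaster [0.4974 0.473  0.006 ]
grinder base front [0.3133 0.0428 0.    ]
base left [0.4033 0.1034 0.03  ]
grinder front top [0.3181 0.0753 0.3   ]
edge [0.2534 0.382  0.    ]
stand [0.6235 0.3754 0.02  ]
```

Both cameras agree to within 4 mm, and the sizes check out (65 mm rim, 95 mm coaster). I'll pull the arm in to a radius of 0.25 m so it passes in front of the grinder.

Call:
play_rows(steps=[[[0, -0.03, 0, 0], [0, -0.03, 0, 0], [0, -0.03, 0, 0], [0, -0.03, 0, 0], [0, -0.03, 0, 0]]])

```text
time: 0.72
ee_pos: [0.1074, -0.3838, 0.2031]
tcp_rot: [-180.0, -0.0, 15.6]
wrist_force: [0.4, 0.7, 1.3]
opening: 0.0856
grasp_force: 0.0
```

Call:
play_rows(steps=[[[0, -0.03, 0, 0], [0, -0.03, 0, 0], [0, -0.03, 0, 0], [0, -0.03, 0, 0], [0, -0.03, 0, 0]]])

```text
time: 1.13
ee_pos: [0.067, -0.2393, 0.2032]
tcp_rot: [180.0, -0.0, 15.6]
wrist_force: [-0.4, -1.0, 0.2]
opening: 0.0852
grasp_force: 0.0
```

Call:
play_rows(steps=[[[0, 0, 0, -0.12], [0, 0, 0, -0.12], [0, 0, 0, -0.12], [0, 0, 0, -0.12], [0, 0, 0, -0.12]]])

```text
time: 1.55
ee_pos: [0.0673, -0.2407, 0.2035]
tcp_rot: [180.0, 0.0, 50.3]
wrist_force: [0.6, -1.4, -0.2]
opening: 0.0851
grasp_force: 0.0
```

Call:
play_rows(steps=[[[0, 0, 0, -0.12], [0, 0, 0, -0.12], [0, 0, 0, -0.12], [0, 0, 0, -0.12], [0, 0, 0, -0.12]]])

```text
time: 1.97
ee_pos: [0.0673, -0.2407, 0.2034]
tcp_rot: [180.0, 0.0, 84.7]
wrist_force: [-0.5, -0.7, 0.2]
opening: 0.0856
grasp_force: 0.0
```

Call:
play_rows(steps=[[[0, 0, 0, -0.12], [0, 0, 0, -0.12], [0, 0, 0, -0.12], [0, 0, 0, 0], [0, 0, 0, 0]]])

```text
time: 2.38
ee_pos: [0.0674, -0.2407, 0.2034]
tcp_rot: [180.0, 0.0, 104.8]
wrist_force: [-0.5, -0.3, -0.5]
opening: 0.0853
grasp_force: 0.0
```

Call:
play_rows(steps=[[[0.0018, 0.03, 0, -0.12], [0.0018, 0.03, 0, -0.12], [0.0018, 0.03, 0, -0.12], [0.0018, 0.03, 0, -0.12], [0.0018, 0.03, 0, -0.12]]])

```text
time: 2.8
ee_pos: [0.1937, -0.161, 0.2033]
tcp_rot: [-180.0, 0.0, 139.4]
wrist_force: [1.2, 0.1, 0.3]
opening: 0.0858
grasp_force: 0.0
```

Call:
play_rows(steps=[[[0.0018, 0.03, 0, -0.12], [0.0018, 0.03, 0, -0.12], [0.0018, 0.03, 0, -0.12], [0.0018, 0.03, 0, -0.12], [0.0018, 0.03, 0, -0.12]]])

```text
time: 3.22
ee_pos: [0.252, -0.0245, 0.2034]
tcp_rot: [180.0, 0.0, 173.8]
wrist_force: [-0.2, 0.3, 0.6]
opening: 0.0854
grasp_force: 0.0
```

Call:
play_rows(steps=[[[0, 0.03, 0, 0], [0, 0.03, 0, 0], [0, 0.03, 0, 0], [0, 0.03, 0, 0], [0, 0.03, 0, 0]]])

```text
time: 3.63
ee_pos: [0.2676, 0.1249, 0.2035]
tcp_rot: [180.0, 0.0, 173.5]
wrist_force: [1.1, -0.1, 0.0]
opening: 0.0857
grasp_force: 0.0
```

Call:
play_rows(steps=[[[-0.01, 0.036, 0, -0.026], [-0.02, 0.036, 0, 0], [-0.033, 0, 0, 0], [-0.033, 0, 0, 0], [-0.034, 0, 0, 0]]])

```text
time: 4.05
ee_pos: [0.4054, 0.1848, 0.2031]
tcp_rot: [-180.0, -0.0, 175.2]
wrist_force: [-0.5, -0.1, 0.5]
opening: 0.0857
grasp_force: 0.0
```

Call:
play_rows(steps=[[[0, 0, 0.03, 0], [0, 0, 0.03, 0], [0, 0, 0.03, 0], [0, 0, 0, 0], [0, 0, 0, 0]]])

```text
time: 4.47
ee_pos: [0.4034, 0.1834, 0.1128]
tcp_rot: [-179.9, -0.1, 175.1]
wrist_force: [-0.0, -0.2, 1.3]
opening: 0.0849
grasp_force: 0.0
```

```bash
cat >> h.py <<'E'
def to(x,y,z,yaw):
    o=bot.get_obs(); p=o["ee_pos"]; r=R.from_euler('xyz',o["tcp_rot"],degrees=True)
    d=r.inv().apply(np.array([x,y,z])-p); t=-((yaw-o["tcp_rot"][2]+180)%360-180)
    print("pos",p.round(4),"yaw %.2f"%o["tcp_rot"][2],"q",o["q"].round(1),"need tool",d.round(4),"turn %.3f"%np.radians(t),"t",round(o["time"],2))
E
python3 - <<'E'
from h import *
to(.405,.182,-.002,175)
c=bot.camera("top");shot(c,"pics/t2.png",330,100,200,150,4)
E
```

```text
pos [0.4034 0.1834 0.1128] yaw 175.10 q [ 24.4 -10.4 -14.7  85.8  -0.   29.4] need tool [-0.002  -0.0011  0.1148] turn 0.002 t 4.47
```

View pics/t2.png

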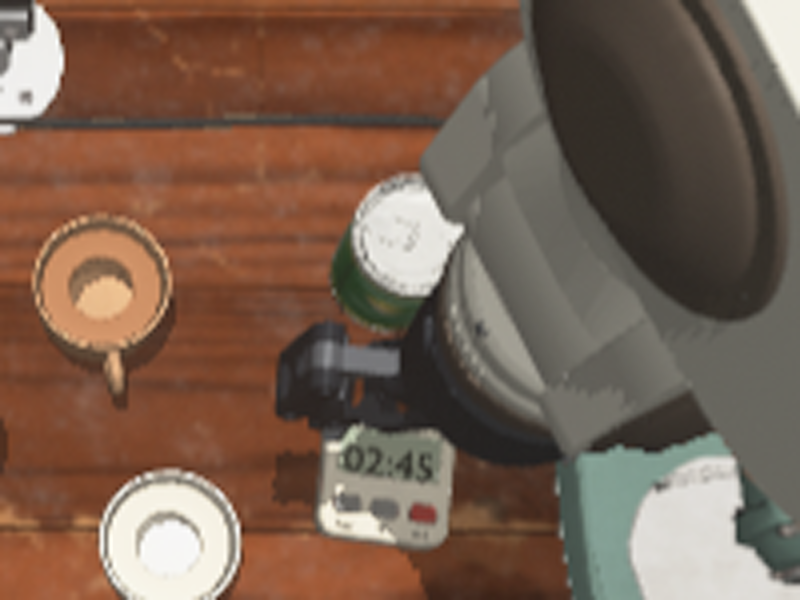

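The gripper is above the timer, which sits around crop (385,485). The milk tin is clear at about (405,235), and nothing is touching. Going down.

Call:
play_rows(steps=[[[-0.002, -0.001, 0.03, 0], [0, 0, 0.03, 0], [0, 0, 0.03, 0], [0, 0, 0.015, 0], [0, 0, 0.005, 0]]])

```text
time: 4.93
ee_pos: [0.4061, 0.1827, 0.0032]
tcp_rot: [-180.0, -0.0, 175.2]
wrist_force: [-0.7, -0.9, 0.1]
opening: 0.0855
grasp_force: 0.0
```

Call:
play_rows(steps=[[[0, 0, 0.003, 0], [0, 0, 0, 0], [0, 0, 0, 0], [0, 0, 0, 0], [0, 0, 0, 0]]])

```text
time: 5.35
ee_pos: [0.4069, 0.183, 0.0016]
tcp_rot: [180.0, 0.1, 175.2]
wrist_force: [0.4, 0.5, -0.1]
opening: 0.0856
grasp_force: 0.0
```

Call:
play_rows(steps=[[[0, 0, 0, 0], [0, 0, 0, 0], [0, 0, 0, 0], [0, 0, 0, 0], [0, 0, 0, 0]]], gripper=0.045, squeeze=25)

```text
time: 5.77
ee_pos: [0.4061, 0.1826, 0.0004]
tcp_rot: [-180.0, -0.0, 175.3]
wrist_force: [0.8, -0.0, 0.4]
opening: 0.045
grasp_force: 0.0
```

Call:
play_rows(steps=[[[0, 0, 0, 0], [0, 0, 0, 0], [0, 0, 0, 0], [0, 0, 0, 0], [0, 0, 0, 0]]])

```text
time: 6.18
ee_pos: [0.4062, 0.1827, 0.0004]
tcp_rot: [180.0, -0.0, 175.3]
wrist_force: [0.3, 0.1, 0.3]
opening: 0.045
grasp_force: 0.0
```

```bash
python3 - <<'E'
from h import *
c=bot.camera("scene");a=cv2.resize(c["img"][130:230,320:440],None,fx=5,fy=5,interpolation=2);
cv2.imwrite("pics/s2.png",a)
E
```

```text
(no output)
```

View pics/s2.png

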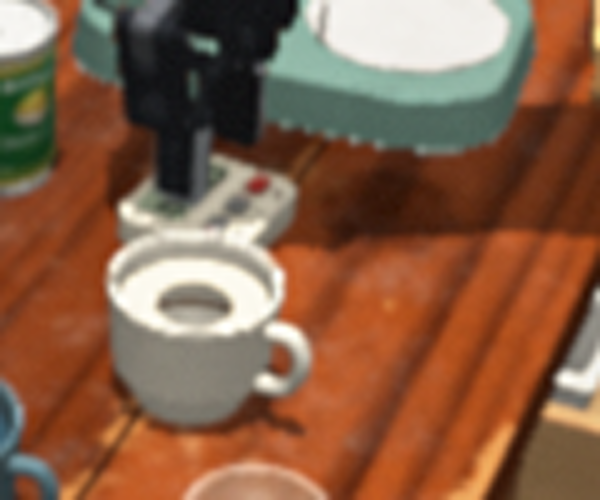

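The fingers closed above the timer: the near finger's tip is at crop (182,197), over the display. I'll work out the tip height.

```bash
python3 - <<'E'
from h import *
c=bot.camera("scene");S=lambda p:(320+(p[0]+.5)/5-.5,130+(p[1]+.5)/5-.5)
for p in [(157,190),(190,202),(208,193)]:
  for z in (.0,.016,.02,.025): print(p,z,unproj(c,S(p),z).round(4))
print(c["xyz"])
to(.405,.182,-.012,175)
E
```

```text
(157, 190) 0.0 [0.4383 0.1628 0.    ]
(157, 190) 0.016 [0.4295 0.1852 0.016 ]
(157, 190) 0.02 [0.4273 0.1908 0.02  ]
(157, 190) 0.025 [0.4245 0.1978 0.025 ]
(190, 202) 0.0 [0.4219 0.1652 0.    ]
(190, 202) 0.016 [0.4136 0.1875 0.016 ]
(190, 202) 0.02 [0.4115 0.1931 0.02  ]
(190, 202) 0.025 [0.4089 0.2001 0.025 ]
(208, 193) 0.0 [0.4175 0.1554 0.    ]
(208, 193) 0.016 [0.4093 0.178  0.016 ]
(208, 193) 0.02 [0.4073 0.1836 0.02  ]
(208, 193) 0.025 [0.4047 0.1907 0.025 ]
[0.13058991 0.94586927 0.55978289]
pos [4.062e-01 1.827e-01 4.000e-04] yaw 175.25 q [ 24.2  -8.4 -25.5  72.9  -0.   29. ] need tool [ 0.0011 -0.0008  0.0124] turn 0.004 t 6.28
```

Call:
play_rows(steps=[[[0, 0, 0, 0], [0, 0, 0, 0], [0, 0, 0, 0], [0, 0, 0, 0], [0, 0, 0, 0]]], gripper=0.078)

```text
time: 6.7
ee_pos: [0.4062, 0.1827, 0.0004]
tcp_rot: [180.0, -0.0, 175.3]
wrist_force: [0.5, -0.2, 0.2]
opening: 0.0781
grasp_force: 0.0
```

Call:
play_rows(steps=[[[0.001, -0.001, 0.002, 0], [0, 0, 0.002, 0], [0, 0, 0.002, 0], [0, 0, 0, 0], [0, 0, 0, 0]]])

```text
time: 7.12
ee_pos: [0.405, 0.1817, -0.0058]
tcp_rot: [-180.0, -0.0, 175.3]
wrist_force: [0.3, 0.4, 0.6]
opening: 0.0777
grasp_force: 0.0
```

```bash
python3 - <<'E'
from h import *
to(.405,.182,-.012,175)
c=bot.camera("scene");a=cv2.resize(c["img"][130:230,310:430],None,fx=5,fy=5,interpolation=2);
c=bot.camera("top");b=cv2.resize(c["img"][180:240,380:480],None,fx=6,fy=6,interpolation=2);
cv2.imwrite("pics/s3.png",a)
E
```

```text
pos [ 0.405   0.1817 -0.0058] yaw 175.25 q [ 24.2  -8.3 -26.1  72.2   0.   28.9] need tool [-0.      0.0003  0.0062] turn 0.004 t 7.12
```

View pics/s3.png

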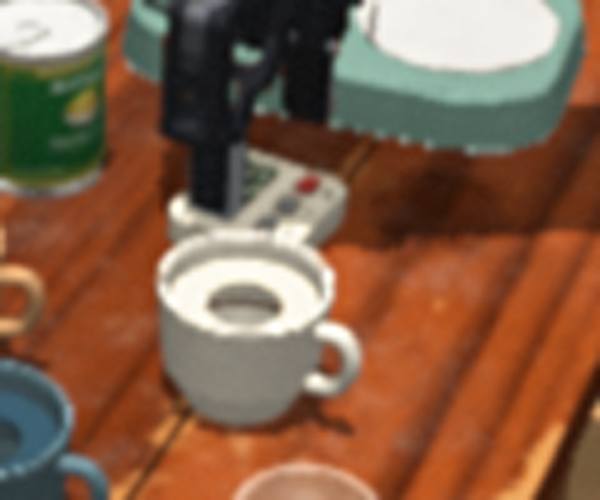

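```bash
python3 - <<'E'
from h import *
c=bot.camera("scene");S=lambda p:(310+(p[0]+.5)/5-.5,130+(p[1]+.5)/5-.5)
for p in [(190,202),(226,216),(245,209),(287,117),(327,125)]:
  for z in (.016,.025,.035): print(p,z,unproj(c,S(p),z).round(4))
for z in (0.,.01,.02,.03): 
  print(z,[(5*(q-np.array([310,130]))).round() for q in proj(c,[[.394,.2207,z],[.394,.2307,z],[.416,.2307,z],[.394,.1427,z]])])
E
```

```text
(190, 202) 0.016 [0.4324 0.1966 0.016 ]
(190, 202) 0.025 [0.4274 0.209  0.025 ]
(190, 202) 0.035 [0.4218 0.2228 0.035 ]
(226, 216) 0.016 [0.4149 0.1997 0.016 ]
(226, 216) 0.025 [0.4102 0.212  0.025 ]
(226, 216) 0.035 [0.4049 0.2257 0.035 ]
(245, 209) 0.016 [0.4097 0.1915 0.016 ]
(245, 209) 0.025 [0.4051 0.2039 0.025 ]
(245, 209) 0.035 [0.4    0.2178 0.035 ]
(287, 117) 0.016 [0.4202 0.1164 0.016 ]
(287, 117) 0.025 [0.4154 0.1301 0.025 ]
(287, 117) 0.035 [0.4101 0.1453 0.035 ]
(327, 125) 0.016 [0.4019 0.1149 0.016 ]
(327, 125) 0.025 [0.3975 0.1286 0.025 ]
(327, 125) 0.035 [0.3925 0.1439 0.035 ]
0.0 [array([250., 285.]), array([241., 298.]), array([191., 284.]), array([317., 189.])]
0.01 [array([251., 265.]), array([242., 278.]), array([192., 264.]), array([319., 170.])]
0.02 [array([252., 245.]), array([243., 258.]), array([192., 244.]), array([320., 151.])]
0.03 [array([254., 225.]), array([244., 237.]), array([193., 224.]), array([322., 131.])]
```

Projection puts the open fingertips near z = 0.036, about 40 mm above the reported TCP. I'll go down carefully and watch the force.

Call:
play_rows(steps=[[[0, 0, 0.004, 0], [0, 0, 0.004, 0], [0, 0, 0.004, 0], [0, 0, 0, 0], [0, 0, 0, 0]]])

```text
time: 7.68
ee_pos: [0.4048, 0.1816, -0.0181]
tcp_rot: [-180.0, -0.0, 175.3]
wrist_force: [-0.3, 0.4, 0.1]
opening: 0.078
grasp_force: 0.0
```

```bash
python3 - <<'E'
from h import *
to(.405,.182,-.03,175)
c=bot.camera("scene");a=cv2.resize(c["img"][150:190,340:390],None,fx=10,fy=10,interpolation=2)
c=bot.camera("top");b=cv2.resize(c["img"][180:240,390:465],None,fx=6.6,fy=6.6,interpolation=2)
b=cv2.resize(b,(500,400));cv2.imwrite("pics/s4.png",np.hstack([a[:,:400],b[:,:400]]))
E
```

```text
pos [ 0.4048  0.1816 -0.0181] yaw 175.25 q [ 24.2  -7.9 -27.1  70.8   0.   28.9] need tool [-0.0002  0.0004  0.0119] turn 0.004 t 7.68
```

View pics/s4.png

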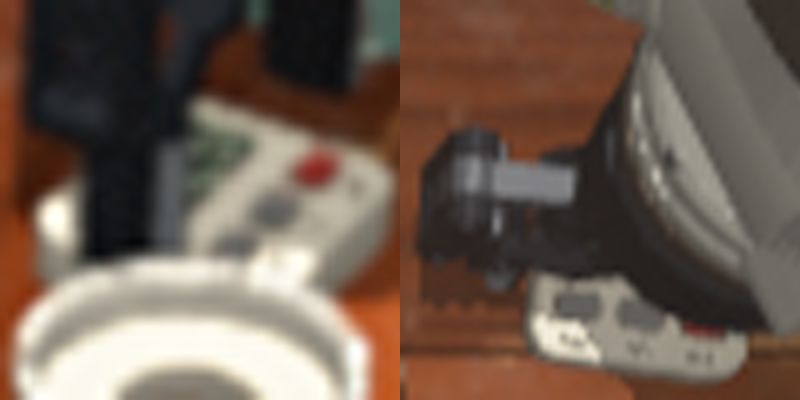

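The finger is just outside the timer's left edge, with its tip around z = 0.024. Continuing down.

Call:
play_rows(steps=[[[0, 0, 0.003, 0], [0, 0, 0.003, 0], [0, 0, 0.003, 0], [0, 0, 0, 0], [0, 0, 0, 0]]])

```text
time: 8.2
ee_pos: [0.4049, 0.1817, -0.0269]
tcp_rot: [-180.0, -0.0, 175.3]
wrist_force: [0.2, 0.2, -0.6]
opening: 0.0779
grasp_force: 0.0
```

Call:
play_rows(steps=[[[0, 0, 0.002, 0], [0, 0, 0.002, 0], [0, 0, 0, 0], [0, 0, 0, 0], [0, 0, 0, 0]]])

```text
time: 8.62
ee_pos: [0.4051, 0.1818, -0.0306]
tcp_rot: [-180.0, 0.0, 175.3]
wrist_force: [0.2, -0.2, -0.3]
opening: 0.0783
grasp_force: 0.0
```

Call:
play_rows(steps=[[[0, 0, 0, 0], [0, 0, 0, 0], [0, 0, 0, 0], [0, 0, 0, 0], [0, 0, 0, 0]]], gripper=0.045)

```text
time: 9.03
ee_pos: [0.4053, 0.1818, -0.0302]
tcp_rot: [180.0, 0.0, 175.3]
wrist_force: [-1.4, -2.0, 5.3]
opening: 0.061
grasp_force: 27.5
```

Call:
play_rows(steps=[[[0, 0, 0, 0], [0, 0, 0, 0], [0, 0, 0, 0], [0, 0, 0, 0], [0, 0, 0, 0]]])

```text
time: 9.45
ee_pos: [0.4053, 0.1818, -0.0302]
tcp_rot: [180.0, 0.0, 175.3]
wrist_force: [-2.3, -1.1, 5.1]
opening: 0.0614
grasp_force: 27.5
```

The timer is held: opening 61 mm, 27 N, and the tips are just touching the table. Lifting it and looking.

Call:
play_rows(steps=[[[0, 0, -0.015, 0], [0, 0, -0.025, 0], [0, 0, -0.03, 0], [0, 0, -0.03, 0], [0, 0, -0.02, 0]]])

```text
time: 9.87
ee_pos: [0.4056, 0.182, 0.092]
tcp_rot: [179.9, 0.1, 175.3]
wrist_force: [0.3, 1.1, 0.1]
opening: 0.0613
grasp_force: 27.5
```

Call:
play_rows(steps=[[[0, 0, 0, 0], [0, 0, 0, 0], [0, 0, 0, 0], [0, 0, 0, 0], [0, 0, 0, 0]]])

```text
time: 10.28
ee_pos: [0.4045, 0.1815, 0.0881]
tcp_rot: [-179.9, -0.1, 175.3]
wrist_force: [0.4, 1.1, -0.7]
opening: 0.0617
grasp_force: 27.5
```

```bash
python3 - <<'E'
from h import *
to(.510,.180,.092,175)
c=bot.camera("scene");a=cv2.resize(c["img"][90:230,280:440],None,fx=4,fy=4,interpolation=2)
cv2.imwrite("pics/s5.png",a)
E
```

```text
pos [0.4045 0.1815 0.0881] yaw 175.26 q [ 24.2 -10.3 -17.4  83.   -0.   28.9] need tool [-0.1053  0.0073 -0.0041] turn 0.004 t 10.28
```

View pics/s5.png

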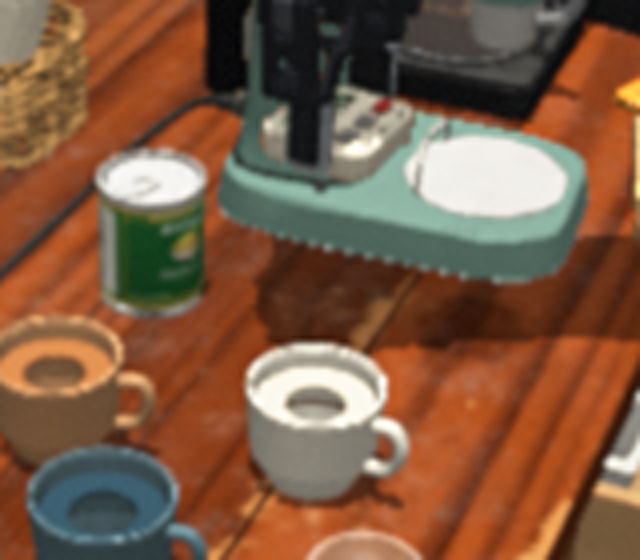

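The timer is held level and centred, clear of the tin. Moving over the tin.

Call:
play_rows(steps=[[[-0.02, 0.007, 0, 0], [-0.03, 0, 0, 0], [-0.03, 0, 0, 0], [-0.02, 0, 0, 0], [-0.005, 0, 0, 0]]])

```text
time: 10.75
ee_pos: [0.5124, 0.1796, 0.0881]
tcp_rot: [-180.0, -0.0, 175.2]
wrist_force: [-0.7, 0.6, -0.3]
opening: 0.0614
grasp_force: 27.4
```

Call:
play_rows(steps=[[[0, 0, 0.01, 0], [0, 0, 0.015, 0], [0, 0, 0.01, 0], [0, 0, 0, 0], [0, 0, 0, 0]]])

```text
time: 11.17
ee_pos: [0.5091, 0.18, 0.0537]
tcp_rot: [-180.0, -0.1, 175.3]
wrist_force: [0.4, -0.5, -1.1]
opening: 0.0617
grasp_force: 27.4
```

```bash
python3 - <<'E'
from h import *
to(.510,.1785,.044,175)
c=bot.camera("scene");a=cv2.resize(c["img"][90:190,270:370],None,fx=5,fy=5,interpolation=2)
c=bot.camera("top");b=cv2.resize(c["img"][120:220,380:480],None,fx=5,fy=5,interpolation=2)
cv2.imwrite("pics/s6.png",np.hstack([a,b[:,:300]]))
E
```

```text
pos [0.5091 0.18   0.0537] yaw 175.28 q [19.5  3.4 -8.1 78.5  0.  24.2] need tool [-0.001  -0.0014  0.0097] turn 0.005 t 11.17
```

View pics/s6.png

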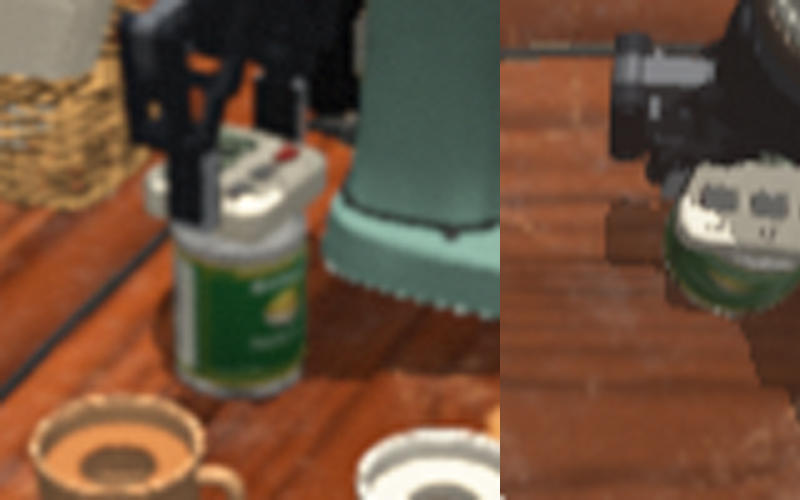

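The timer is about 12 mm above the tin top and centred. Lowering and releasing.

Call:
play_rows(steps=[[[-0.001, -0.001, 0.004, 0], [0, 0, 0.004, 0], [0, 0, 0.003, 0], [0, 0, 0, 0], [0, 0, 0, 0]]])

```text
time: 11.68
ee_pos: [0.5111, 0.1789, 0.0431]
tcp_rot: [-180.0, -0.0, 175.3]
wrist_force: [-0.6, 0.1, 0.1]
opening: 0.0616
grasp_force: 27.5
```

Call:
play_rows(steps=[[[0, 0, 0.001, 0], [0, 0, 0, 0], [0, 0, 0, 0], [0, 0, 0, 0], [0, 0, 0, 0]]], gripper=0.075)

```text
time: 12.1
ee_pos: [0.5113, 0.179, 0.0425]
tcp_rot: [180.0, 0.0, 175.3]
wrist_force: [-0.5, -0.5, -0.4]
opening: 0.0751
grasp_force: 0.0
```

Call:
play_rows(steps=[[[0, 0, 0, 0], [0, 0, -0.01, 0], [0, 0, -0.03, 0], [0, 0, -0.04, 0], [0, 0, -0.04, 0]]])

```text
time: 12.52
ee_pos: [0.5105, 0.1787, 0.164]
tcp_rot: [-180.0, -0.1, 175.3]
wrist_force: [1.3, 0.5, 0.4]
opening: 0.0751
grasp_force: 0.0
```

```bash
python3 - <<'E'
from h import *
to(.492,.319,.16,180)
E
```

```text
pos [0.5105 0.1787 0.164 ] yaw 175.26 q [19.3  3.1  3.8 90.7  0.  24. ] need tool [0.03   0.1383 0.0039] turn -0.083 t 12.52
```

Call:
play_rows(steps=[[[0, 0.025, 0, -0.083], [0.008, 0.035, 0, 0], [0.01, 0.04, 0, 0], [0.01, 0.03, 0, 0], [0, 0.008, 0, 0]]], gripper=0.085)

```text
time: 12.93
ee_pos: [0.4837, 0.3206, 0.1631]
tcp_rot: [179.9, -0.0, -179.8]
wrist_force: [0.5, -0.3, 0.2]
opening: 0.0848
grasp_force: 0.0
```

Call:
play_rows(steps=[[[0, 0, 0.03, 0], [0, 0, 0.03, 0], [0, 0, 0.02, 0], [0, 0, 0, 0], [0, 0, 0, 0]]])

```text
time: 13.35
ee_pos: [0.4849, 0.3164, 0.0826]
tcp_rot: [-180.0, -0.1, -180.0]
wrist_force: [0.4, 0.5, 1.0]
opening: 0.0848
grasp_force: 0.0
```

```bash
python3 - <<'E'
from h import *
to(.492,.319,-.008,180)
c=bot.camera("scene");a=cv2.resize(c["img"][90:230,260:400],None,fx=3.6,fy=3.6,interpolation=2)
c=bot.camera("top");b=cv2.resize(c["img"][120:230,320:470],None,fx=3,fy=4.581818,interpolation=2)
b=cv2.resize(c["img"][120:246,320:404],(336,504),interpolation=2)
cv2.imwrite("pics/s7.png",np.hstack([a[:504,:460],b]))
E
```

```text
pos [0.4849 0.3164 0.0826] yaw -179.99 q [33.1  8.3  0.4 82.1 -0.  33.1] need tool [-0.0072  0.0026  0.0905] turn 0.000 t 13.35
```

View pics/s7.png

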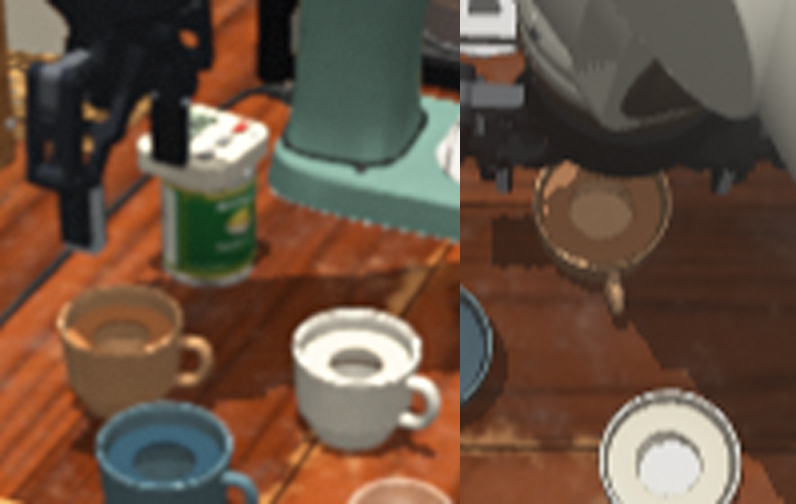

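The timer sits flat and centred on the tin, and the fingers straddle the tan cup. Going down on it.

Call:
play_rows(steps=[[[-0.007, 0.0025, 0, 0], [0, 0, 0.025, 0], [0, 0, 0.025, 0], [0, 0, 0.02, 0], [0, 0, 0.01, 0]]])

```text
time: 13.87
ee_pos: [0.4924, 0.3192, 0.0011]
tcp_rot: [-180.0, -0.0, 180.0]
wrist_force: [-0.0, -1.4, 0.2]
opening: 0.0848
grasp_force: 0.0
```

Call:
play_rows(steps=[[[0, 0, 0.01, 0], [0, 0, 0, 0], [0, 0, 0, 0], [0, 0, 0, 0], [0, 0, 0, 0]]])

```text
time: 14.28
ee_pos: [0.4931, 0.3199, -0.0061]
tcp_rot: [179.9, 0.1, -180.0]
wrist_force: [-0.8, 0.6, -0.5]
opening: 0.0848
grasp_force: 0.0
```

Call:
play_rows(steps=[[[0, 0, 0, 0], [0, 0, 0, 0], [0, 0, 0, 0], [0, 0, 0, 0], [0, 0, 0, 0]]], gripper=0.055)

```text
time: 14.7
ee_pos: [0.4928, 0.3195, -0.0065]
tcp_rot: [180.0, 0.1, -180.0]
wrist_force: [-1.0, -1.7, 5.6]
opening: 0.0632
grasp_force: 26.9
```

Call:
play_rows(steps=[[[0, 0, -0.01, 0], [0, 0, -0.02, 0], [0, 0, -0.02, 0], [0, 0, -0.02, 0], [0, 0, 0, 0]]])

```text
time: 15.12
ee_pos: [0.4938, 0.3205, 0.0672]
tcp_rot: [179.8, 0.3, -180.0]
wrist_force: [1.3, 0.6, -1.4]
opening: 0.0636
grasp_force: 28.0
```

```bash
python3 - <<'E'
from h import *
to(.496,.472,.062,180)
E
```

```text
pos [0.4938 0.3205 0.0672] yaw -179.98 q [33.   9.4 -0.1 80.2  0.  33. ] need tool [-0.0022  0.1515  0.0057] turn 0.000 t 15.12
```

Call:
play_rows(steps=[[[0, 0.02, -0.01, 0], [0, 0.035, 0, 0], [0, 0.035, 0, 0], [0, 0.035, 0, 0], [-0.002, 0.02, 0, 0]]])

```text
time: 15.53
ee_pos: [0.4933, 0.4674, 0.0715]
tcp_rot: [180.0, -0.0, -179.9]
wrist_force: [1.2, 0.2, -1.1]
opening: 0.0631
grasp_force: 28.2
```

Call:
play_rows(steps=[[[0, 0.006, 0, 0], [0, 0, 0.01, 0], [0, 0, 0.015, 0], [0, 0, 0, 0], [0, 0, 0, 0]]])

```text
time: 15.95
ee_pos: [0.4937, 0.4686, 0.046]
tcp_rot: [-179.9, -0.1, 180.0]
wrist_force: [-0.4, -0.3, -0.5]
opening: 0.0636
grasp_force: 28.3
```

```bash
python3 - <<'E'
from h import *
to(.496,.472,.001,180)
c=bot.camera("scene");a=cv2.resize(c["img"][180:280,200:340],None,fx=4,fy=4,interpolation=2)
cv2.imwrite("pics/s8.png",a)
E
```

```text
pos [0.4937 0.4686 0.046 ] yaw 179.96 q [43.5 23.  14.2 81.4 -0.  43.5] need tool [-0.0024  0.0035  0.045 ] turn -0.001 t 15.95
```

View pics/s8.png

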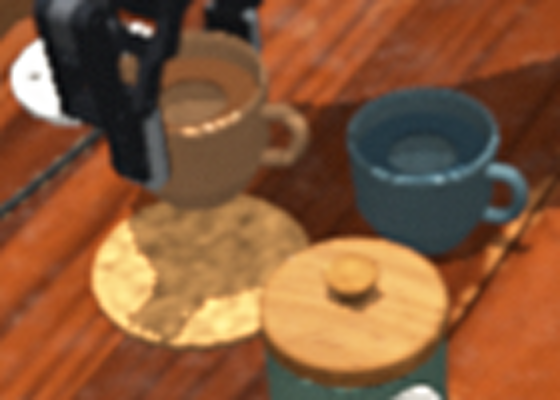

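The tan cup is upright above the coaster. Lowering it.

Call:
play_rows(steps=[[[-0.002, 0.0035, 0.01, 0], [0, 0, 0.015, 0], [0, 0, 0.012, 0], [0, 0, 0.005, 0], [0, 0, 0.002, 0]]])

```text
time: 16.42
ee_pos: [0.4958, 0.4732, 0.0019]
tcp_rot: [-179.9, -0.1, -180.0]
wrist_force: [-0.1, 0.1, -1.1]
opening: 0.0632
grasp_force: 28.3
```

Call:
play_rows(steps=[[[0, 0, 0.001, 0], [0, 0, 0, 0], [0, 0, 0, 0], [0, 0, 0, 0], [0, 0, 0, 0]]])

```text
time: 16.83
ee_pos: [0.4965, 0.4741, 0.003]
tcp_rot: [180.0, 0.0, -180.0]
wrist_force: [-0.0, 0.6, -2.0]
opening: 0.0632
grasp_force: 28.3
```

Call:
play_rows(steps=[[[0, 0, 0, 0], [0, 0, 0, 0], [0, 0, 0, 0], [0, 0, 0, 0], [0, 0, 0, 0]]], gripper=0.08)

```text
time: 17.25
ee_pos: [0.4963, 0.4739, 0.0025]
tcp_rot: [180.0, 0.0, -180.0]
wrist_force: [0.3, 0.5, -0.0]
opening: 0.0799
grasp_force: 0.0
```

Call:
play_rows(steps=[[[0, 0, -0.01, 0], [0, 0, -0.025, 0], [0, 0, -0.035, 0], [0, 0, -0.03, 0], [0, 0, 0, 0]]])

```text
time: 17.67
ee_pos: [0.4981, 0.4757, 0.1109]
tcp_rot: [179.6, 0.4, -180.0]
wrist_force: [0.2, 0.8, 1.3]
opening: 0.0803
grasp_force: 0.0
```

```bash
python3 - <<'E'
from h import *
to(.4245,.399,.10,180)
E
```

```text
pos [0.4981 0.4757 0.1109] yaw -179.99 q [43.7 23.1 21.4 87.8 -0.  43.7] need tool [ 0.0737 -0.0767  0.0098] turn 0.000 t 17.67
```

Call:
play_rows(steps=[[[0.02, -0.025, 0, 0], [0.025, -0.025, 0, 0], [0.02, -0.02, 0, 0], [0.009, -0.007, 0, 0], [0, 0, 0, 0]]], gripper=0.085)

```text
time: 18.08
ee_pos: [0.421, 0.3957, 0.1038]
tcp_rot: [180.0, 0.0, -180.0]
wrist_force: [-0.3, -0.3, 0.5]
opening: 0.0851
grasp_force: 0.0
```

Call:
play_rows(steps=[[[0, 0, 0, 0], [0, 0, 0, 0], [0, 0, 0, 0], [0, 0, 0, 0], [0, 0, 0, 0]]])

```text
time: 18.5
ee_pos: [0.4226, 0.3972, 0.102]
tcp_rot: [-180.0, -0.0, -180.0]
wrist_force: [0.1, 1.0, 0.1]
opening: 0.0848
grasp_force: 0.0
```

```bash
python3 - <<'E'
from h import *
to(.4245,.399,-.007,180)
c=bot.camera("top");a=cv2.resize(c["img"][125:275,220:420],None,fx=4,fy=4,interpolation=2)
cv2.imwrite("pics/t9.png",a)
E
```

```text
pos [0.4226 0.3972 0.102 ] yaw -179.99 q [43.2  8.3  2.5 84.2 -0.  43.2] need tool [-0.0019  0.0019  0.109 ] turn 0.000 t 18.5
```

View pics/t9.png

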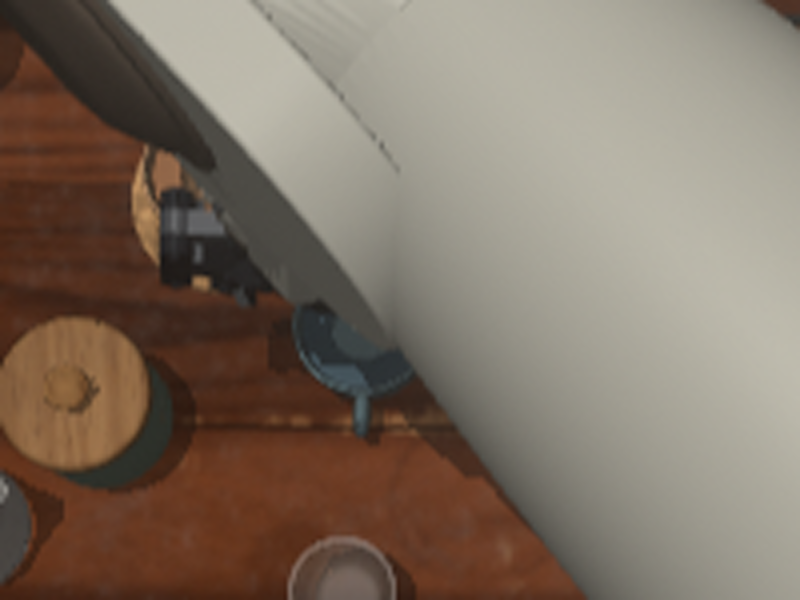

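Blue is below the gripper. The tan ear is about 11 mm from the left finger's path, so I'll turn the gripper 10° before going down.

Call:
play_rows(steps=[[[-0.002, 0.002, 0, -0.0875], [0, 0, 0.02, -0.0875], [0, 0, 0.025, 0], [0, 0, 0.025, 0], [0, 0, 0.02, 0]]])

```text
time: 18.97
ee_pos: [0.424, 0.3986, 0.0104]
tcp_rot: [-180.0, -0.1, -170.0]
wrist_force: [0.2, -0.0, -0.3]
opening: 0.0851
grasp_force: 0.0
```

Call:
play_rows(steps=[[[0, 0, 0.012, 0], [0, 0, 0.007, 0], [0, 0, 0, 0], [0, 0, 0, 0], [0, 0, 0, 0]]])

```text
time: 19.38
ee_pos: [0.425, 0.3995, -0.0052]
tcp_rot: [179.9, 0.1, -170.0]
wrist_force: [-0.7, 0.7, 0.8]
opening: 0.0848
grasp_force: 0.0
```

Call:
play_rows(steps=[[[0, 0, 0, 0], [0, 0, 0, 0], [0, 0, 0, 0], [0, 0, 0, 0], [0, 0, 0, 0]]], gripper=0.055)

```text
time: 19.8
ee_pos: [0.4249, 0.3996, -0.0053]
tcp_rot: [179.9, 0.1, -170.0]
wrist_force: [-0.7, 1.1, 5.9]
opening: 0.0623
grasp_force: 26.8
```

Call:
play_rows(steps=[[[0, 0, -0.01, 0], [0, 0, -0.025, 0], [0, 0, -0.035, 0], [0, 0, -0.035, 0], [0, 0, 0, 0]]])

```text
time: 20.22
ee_pos: [0.4263, 0.4007, 0.1064]
tcp_rot: [179.7, 0.5, -170.0]
wrist_force: [0.5, 0.4, 0.6]
opening: 0.0631
grasp_force: 28.0
```

Call:
play_rows(steps=[[[0, 0, 0, 0], [0, 0, 0, 0], [0, 0, 0, 0], [0, 0, 0, 0], [0, 0, 0, 0]]])

```text
time: 20.63
ee_pos: [0.4238, 0.3984, 0.0972]
tcp_rot: [-179.9, -0.1, -170.0]
wrist_force: [-0.5, 0.4, -1.7]
opening: 0.0625
grasp_force: 28.0
```

```bash
python3 - <<'E'
from h import *
to(.4963,.4739,.10,190)
E
```

```text
pos [0.4238 0.3984 0.0972] yaw -169.96 q [43.2  8.6  2.3 83.8 -0.  33.2] need tool [-0.0845  0.0617 -0.003 ] turn 0.001 t 20.63
```

Call:
play_rows(steps=[[[-0.017, 0.013, 0, 0], [-0.025, 0.018, 0, 0], [-0.025, 0.018, 0, 0], [-0.0145, 0.0105, 0, 0], [-0.002, 0.001, 0, 0]]])

```text
time: 21.05
ee_pos: [0.4972, 0.4745, 0.0962]
tcp_rot: [-180.0, -0.1, -169.9]
wrist_force: [-0.4, -0.0, -2.2]
opening: 0.0628
grasp_force: 28.1
```

Call:
play_rows(steps=[[[0, 0, 0.01, 0], [0, 0, 0.01, 0], [0, 0, 0, 0], [0, 0, 0, 0], [0, 0, 0, 0]]])

```text
time: 21.47
ee_pos: [0.4955, 0.4725, 0.0787]
tcp_rot: [-180.0, -0.0, -170.0]
wrist_force: [0.2, 0.1, -1.6]
opening: 0.0626
grasp_force: 28.1
```

```bash
python3 - <<'E'
from h import *
to(.4963,.4739,.043,190)
c=bot.camera("scene");i=c["img"].copy()
t=np.linspace(0,2*np.pi,200)
# candidate tan rim, search best gradient fit of rim ellipse
g=cv2.GaussianBlur(i,(0,0),1).astype(float);gx=cv2.Sobel(g,-1,1,0);gy=cv2.Sobel(g,-1,0,1);m=np.sqrt((gx**2+gy**2).sum(2))
best=[]
for x in np.arange(.482,.511,.001):
  for y in np.arange(.458,.489,.001):
    tt=t[(np.sin(t)>.2)]  # near (+y) half of rim
    P=np.c_[x+.0325*np.cos(tt),y+.0325*np.sin(tt),0*tt+.059]
    q=proj(c,P).astype(np.float32)
    best.append((cv2.remap(m.astype(np.float32),q[:,0],q[:,1],1).mean(),x,y))
best.sort(reverse=True);print(np.round(best[:8],4))
x,y=best[0][1:];j=cv2.resize(i[170:280,190:340],None,fx=5,fy=5,interpolation=2)
k=j.copy()
for xx,yy,col in[(x,y,(0,255,0)),(.4963,.4739,(255,0,255))]:
  q=proj(c,np.c_[xx+.0325*np.cos(t),yy+.0325*np.sin(t),0*t+.059]);q=((q-[190,170])*5+2).astype(np.int32);cv2.polylines(k,[q],True,col,1)
cv2.imwrite("pics/s10.png",k)
E
```

```text
pos [0.4955 0.4725 0.0787] yaw -169.96 q [43.6 23.1 17.9 84.9 -0.  33.6] need tool [-0.001   0.0012  0.0357] turn 0.001 t 21.47
[[227.5014   0.497    0.474 ]
 [225.403    0.496    0.474 ]
 [218.9586   0.496    0.475 ]
 [217.2937   0.497    0.473 ]
 [215.7018   0.497    0.475 ]
 [215.5454   0.498    0.474 ]
 [213.2679   0.496    0.473 ]
 [212.6781   0.495    0.474 ]]
```

View pics/s10.png

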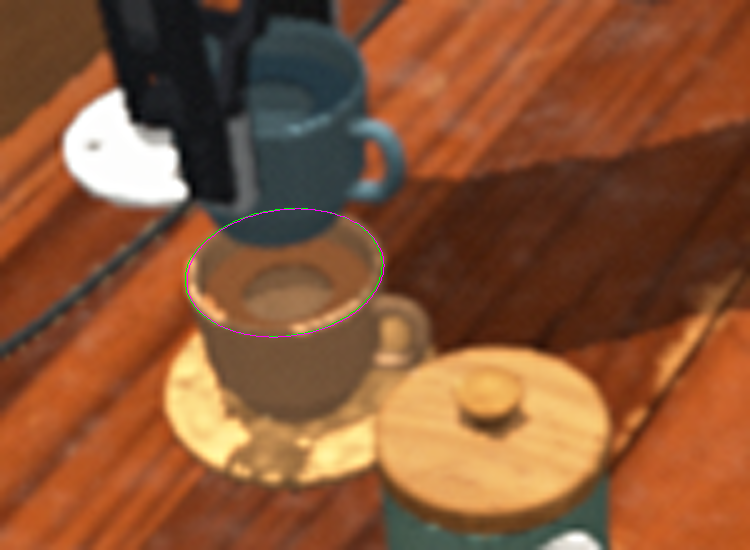

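The tan cup stands centred on the coaster: the rim fit gives (0.4965, 0.474). I'll fit the held blue cup's rim numerically to align the two.

```bash
cat >> h.py <<'E'
def rimfit(c,x0,y0,z,lo=-1,hi=7,w=.010,r=.0325):
    g=cv2.GaussianBlur(c["img"],(0,0),1).astype(np.float32);m=np.sqrt((cv2.Sobel(g,-1,1,0)**2+cv2.Sobel(g,-1,0,1)**2).sum(2))
    t=np.linspace(lo,hi,150);best=[]
    for x in np.arange(x0-w,x0+w,.001):
        for y in np.arange(y0-w,y0+w,.001):
            q=proj(c,np.c_[x+r*np.cos(t),y+r*np.sin(t),0*t+z]).astype(np.float32)
            best.append((cv2.remap(m,q[:,0],q[:,1],1).mean(),x,y))
    best.sort(reverse=True); b=np.array(best[:6]); print("rimfit",b[0].round(4),b[:,1:].mean(0).round(4))
E
python3 - <<'E'
from h import *
o=bot.get_obs();print(o["ee_pos"])
c=bot.camera("scene")
D=np.radians
for z in(.135,.137,.139): rimfit(c,*o["ee_pos"][:2],z,D(-150),D(75))
rimfit(c,.4965,.474,.059,D(15),D(165))
E
```

```text
[0.49575874 0.47274498 0.07908433]
rimfit [222.2258   0.5018   0.4827] [0.5038 0.4812]
rimfit [219.1178   0.5038   0.4817] [0.5036 0.4816]
rimfit [217.3489   0.5028   0.4827] [0.5043 0.4817]
rimfit [227.3184   0.4965   0.474 ] [0.4967 0.4738]
```

```bash
python3 - <<'E'
from h import *
o=bot.get_obs();print(o["ee_pos"])
c=bot.camera("scene")
D=np.radians
for z in(.135,.137,.139): rimfit(c,*o["ee_pos"][:2],z,D(125),D(255))
E
```

```text
[0.49587061 0.47288965 0.07920109]
rimfit [195.0252   0.4979   0.4709] [0.498  0.4709]
rimfit [192.8831   0.4969   0.4729] [0.4964 0.4729]
rimfit [193.9592   0.4949   0.4749] [0.495  0.4749]
```

Call:
play_rows(steps=[[[0, 0.001, 0.008, 0], [0, 0, 0.01, 0], [0, 0, 0.008, 0], [0, 0, 0.004, 0], [0, 0, 0.002, 0]]])

```text
time: 22.03
ee_pos: [0.4952, 0.4734, 0.0446]
tcp_rot: [-179.9, -0.1, -170.0]
wrist_force: [-0.1, -1.1, -0.6]
opening: 0.0627
grasp_force: 28.1
```

Call:
play_rows(steps=[[[0, 0, 0.001, 0], [0, 0, 0.001, 0], [0, 0, 0, 0], [0, 0, 0, 0], [0, 0, 0, 0]]])

```text
time: 22.45
ee_pos: [0.4959, 0.4741, 0.0448]
tcp_rot: [180.0, 0.0, -170.0]
wrist_force: [1.1, 0.6, -1.2]
opening: 0.0629
grasp_force: 28.1
```

Call:
play_rows(steps=[[[0, 0, 0.001, 0], [0, 0, 0.001, 0], [0, 0, 0, 0], [0, 0, 0, 0], [0, 0, 0, 0]]])

```text
time: 22.87
ee_pos: [0.4959, 0.4741, 0.0428]
tcp_rot: [180.0, 0.0, -170.0]
wrist_force: [0.6, 0.2, 2.9]
opening: 0.0627
grasp_force: 28.4
```

Call:
play_rows(steps=[[[0, 0, 0, 0], [0, 0, 0, 0], [0, 0, 0, 0], [0, 0, 0, 0], [0, 0, 0, 0]]], gripper=0.08)

```text
time: 23.28
ee_pos: [0.4957, 0.4739, 0.0422]
tcp_rot: [-180.0, -0.0, -170.0]
wrist_force: [0.4, -0.1, 0.0]
opening: 0.0802
grasp_force: 0.0
```

Call:
play_rows(steps=[[[0, 0, -0.01, 0], [0, 0, -0.025, 0], [0, 0, -0.035, 0], [0, 0, -0.02, 0], [0, 0, 0, 0]]])

```text
time: 23.7
ee_pos: [0.4972, 0.4753, 0.1392]
tcp_rot: [179.7, 0.4, -170.0]
wrist_force: [0.9, 0.4, 0.6]
opening: 0.0803
grasp_force: 0.0
```

```bash
python3 - <<'E'
from h import *
to(.371,.2885,.12,180)
c=bot.camera("scene")
D=np.radians
for z in(.099,.101,.103): rimfit(c,.496,.474,z,D(-30),D(210))
rimfit(c,.371,.2885,.053,D(-100),D(250))
E
```

```text
pos [0.4972 0.4753 0.1392] yaw -169.96 q [43.7 23.3 25.  91.1 -0.  33.7] need tool [ 0.1569 -0.1621  0.0174] turn 0.175 t 23.7
rimfit [309.5683   0.497    0.473 ] [0.4967 0.4738]
rimfit [310.6457   0.495    0.476 ] [0.495  0.4757]
rimfit [310.2874   0.493    0.478 ] [0.4935 0.4775]
rimfit [278.9389   0.373    0.2865] [0.3727 0.286 ]
```

Blue is seated: contact at the expected height, rim about 2 mm from tan's. Moving over the white cup.

Call:
play_rows(steps=[[[0.02, -0.02, 0, 0], [0.036, -0.038, 0, 0], [0.036, -0.038, 0, 0], [0.036, -0.038, 0, 0], [0.029, -0.028, 0, 0]]], gripper=0.085)

```text
time: 24.17
ee_pos: [0.3854, 0.3119, 0.1311]
tcp_rot: [-179.9, -0.1, -170.0]
wrist_force: [-0.7, -1.1, 1.4]
opening: 0.0853
grasp_force: 0.0
```

Call:
play_rows(steps=[[[0, 0, 0, 0.0875], [0, 0, 0, 0.0875], [0, 0, 0.02, 0], [0, 0, 0, 0], [0, 0, 0, 0]]])

```text
time: 24.58
ee_pos: [0.3863, 0.3132, 0.1113]
tcp_rot: [-179.9, -0.1, -180.0]
wrist_force: [-0.5, -0.2, -0.5]
opening: 0.0853
grasp_force: 0.0
```

```bash
python3 - <<'E'
from h import *
to(.3715,.287,-.006,180)
E
```

```text
pos [0.3863 0.3132 0.1113] yaw -179.95 q [39.  -2.9 -8.1 85.   0.  39. ] need tool [ 0.0145 -0.026   0.1174] turn 0.001 t 24.58
```

Call:
play_rows(steps=[[[0.0145, -0.026, 0, 0], [0, 0, 0.02, 0], [0, 0, 0.02, 0], [0, 0, 0, 0], [0, 0, 0, 0]]])

```text
time: 25.0
ee_pos: [0.3722, 0.2876, 0.0724]
tcp_rot: [-179.9, -0.1, -180.0]
wrist_force: [-0.1, -0.0, -0.7]
opening: 0.0849
grasp_force: 0.0
```

```bash
python3 - <<'E'
from h import *
to(.3715,.287,-.006,180)
E
```

```text
pos [0.3722 0.2876 0.0724] yaw -179.97 q [ 37.7  -6.4 -15.7  80.8   0.   37.7] need tool [ 0.0005 -0.0005  0.0784] turn 0.001 t 25.0
```

Call:
play_rows(steps=[[[0, 0, 0.02, 0], [0, 0, 0.025, 0], [0, 0, 0.02, 0], [0, 0, 0.01, 0], [0, 0, 0.004, 0]]])

```text
time: 25.42
ee_pos: [0.3724, 0.2878, -0.007]
tcp_rot: [-180.0, -0.1, -180.0]
wrist_force: [-0.8, 0.4, -0.1]
opening: 0.085
grasp_force: 0.0
```

Call:
play_rows(steps=[[[0, 0, 0, 0], [0, 0, 0, 0], [0, 0, 0, 0], [0, 0, 0, 0], [0, 0, 0, 0]]], gripper=0.055)

```text
time: 25.83
ee_pos: [0.3734, 0.2884, -0.005]
tcp_rot: [179.9, 0.1, -180.0]
wrist_force: [-0.7, -1.5, 6.7]
opening: 0.0626
grasp_force: 28.0
```

Call:
play_rows(steps=[[[0, 0, 0, 0], [0, 0, 0, 0], [0, 0, 0, 0], [0, 0, 0, 0], [0, 0, 0, 0]]])

```text
time: 26.25
ee_pos: [0.3734, 0.2884, -0.005]
tcp_rot: [179.9, 0.1, -180.0]
wrist_force: [-0.7, -1.3, 6.6]
opening: 0.0625
grasp_force: 28.0
```

Call:
play_rows(steps=[[[0, 0, -0.02, 0], [0, 0, -0.035, 0], [0, 0, -0.035, 0], [0, 0, -0.035, 0], [0, 0, -0.02, 0]]])

```text
time: 26.67
ee_pos: [0.3733, 0.2885, 0.1428]
tcp_rot: [179.8, 0.2, -180.0]
wrist_force: [0.6, 0.5, -1.1]
opening: 0.0627
grasp_force: 28.4
```

Call:
play_rows(steps=[[[0, 0, 0, 0], [0, 0, 0, 0], [0, 0, 0, 0], [0, 0, 0, 0], [0, 0, 0, 0]]])

```text
time: 27.08
ee_pos: [0.372, 0.2874, 0.137]
tcp_rot: [-179.9, -0.1, -180.0]
wrist_force: [0.3, -0.0, -0.9]
opening: 0.0627
grasp_force: 28.4
```

```bash
python3 - <<'E'
from h import *
to(.496,.474,.14,180)
E
```

```text
pos [0.372  0.2874 0.137 ] yaw -179.98 q [37.7 -6.6 -8.8 88.  -0.  37.7] need tool [-0.124   0.1865 -0.0035] turn 0.000 t 27.08
```

Call:
play_rows(steps=[[[-0.012, 0.02, 0, 0], [-0.024, 0.036, 0, 0], [-0.025, 0.037, 0, 0], [-0.025, 0.037, 0, 0], [-0.02, 0.03, 0, 0]]])

```text
time: 27.5
ee_pos: [0.4751, 0.4432, 0.1368]
tcp_rot: [-180.0, -0.1, -180.0]
wrist_force: [0.4, -0.0, -0.9]
opening: 0.0626
grasp_force: 28.4
```

Call:
play_rows(steps=[[[-0.012, 0.018, 0, 0], [-0.006, 0.0085, 0, 0], [0, 0, 0, 0], [0, 0, 0, 0], [0, 0, 0, 0]]])

```text
time: 27.92
ee_pos: [0.4918, 0.4674, 0.1379]
tcp_rot: [-179.9, -0.1, -180.0]
wrist_force: [0.0, -0.4, -1.4]
opening: 0.0627
grasp_force: 28.5
```

```bash
python3 - <<'E'
from h import *
to(.4958,.4745,.12,180)
c=bot.camera("scene");D=np.radians;o=bot.get_obs()["ee_pos"]
rimfit(c,o[0],o[1],o[2]+.058,D(125),D(255))
rimfit(c,.496,.474,.101,D(-20),D(200))
E
```

```text
pos [0.4918 0.4674 0.1379] yaw -180.00 q [43.5 22.6 23.8 91.3 -0.  43.5] need tool [-0.004   0.0072  0.0179] turn 0.000 t 27.92
rimfit [293.0714   0.4899   0.4683] [0.4894 0.4688]
rimfit [300.9421   0.495    0.476 ] [0.4947 0.4758]
```

Call:
play_rows(steps=[[[-0.005, 0.007, 0, 0], [0, 0, 0.015, 0], [0, 0, 0.015, 0], [0, 0, 0, 0], [0, 0, 0, 0]]])

```text
time: 28.38
ee_pos: [0.4967, 0.4741, 0.1084]
tcp_rot: [-180.0, -0.0, 180.0]
wrist_force: [-0.9, 0.7, -1.0]
opening: 0.0624
grasp_force: 28.5
```

```bash
python3 - <<'E'
from h import *
c=bot.camera("scene");D=np.radians;o=bot.get_obs()["ee_pos"];print(o)
rimfit(c,o[0],o[1],o[2]+.058,D(125),D(255))
rimfit(c,.496,.474,.101,D(15),D(165))
E
```

```text
[0.49709708 0.4745747  0.10936429]
rimfit [311.6542   0.4941   0.4756] [0.4939 0.4756]
rimfit [292.1597   0.498    0.47  ] [0.4973 0.4715]
```

Call:
play_rows(steps=[[[-0.001, -0.001, 0.006, 0], [0, 0, 0.008, 0], [0, 0, 0.005, 0], [0, 0, 0.002, 0], [0, 0, 0, 0]]])

```text
time: 28.85
ee_pos: [0.4979, 0.4737, 0.0864]
tcp_rot: [-179.9, -0.1, -180.0]
wrist_force: [0.4, 0.8, -1.4]
opening: 0.0629
grasp_force: 28.5
```

Call:
play_rows(steps=[[[0, 0, 0.001, 0], [0, 0, 0, 0], [0, 0, 0, 0], [0, 0, 0, 0], [0, 0, 0, 0]]])

```text
time: 29.27
ee_pos: [0.4983, 0.4742, 0.0866]
tcp_rot: [180.0, 0.0, -180.0]
wrist_force: [-0.3, 0.4, -1.3]
opening: 0.0626
grasp_force: 28.5
```

Call:
play_rows(steps=[[[0, 0, 0.001, 0], [0, 0, 0.0005, 0], [0, 0, 0, 0], [0, 0, 0, 0], [0, 0, 0, 0]]])

```text
time: 29.68
ee_pos: [0.4984, 0.4742, 0.0851]
tcp_rot: [180.0, 0.0, -180.0]
wrist_force: [0.5, -0.1, -0.1]
opening: 0.0628
grasp_force: 28.6
```

```bash
python3 - <<'E'
from h import *
o=bot.get_obs();print(o["ee_pos"],o["wrist_force"])
c=bot.camera("scene");D=np.radians;o=o["ee_pos"]
rimfit(c,o[0],o[1],o[2]+.058,D(125),D(255))
E
```

```text
[0.49837788 0.47415843 0.08506667] [ 0.51172401 -0.07271707 -0.08931598]
rimfit [295.608    0.4964   0.4742] [0.4965 0.4742]
```

Contact is at the expected height with the rims aligned. Releasing and backing off.

Call:
play_rows(steps=[[[0, 0, 0.0005, 0], [0, 0, 0, 0], [0, 0, 0, 0], [0, 0, 0, 0], [0, 0, 0, 0]]], gripper=0.08)

```text
time: 30.15
ee_pos: [0.4983, 0.474, 0.0844]
tcp_rot: [-180.0, -0.0, -180.0]
wrist_force: [0.3, -0.4, -0.6]
opening: 0.08
grasp_force: 0.0
```

Call:
play_rows(steps=[[[0, 0, 0, 0], [0, 0, -0.01, 0], [0, 0, -0.025, 0], [0, 0, -0.035, 0], [0, 0, -0.03, 0]]])

```text
time: 30.57
ee_pos: [0.498, 0.4738, 0.1867]
tcp_rot: [180.0, 0.0, -180.0]
wrist_force: [0.7, 0.5, 1.1]
opening: 0.0804
grasp_force: 0.0
```

Call:
play_rows(steps=[[[0.03, -0.03, 0, 0], [0.035, -0.035, 0, 0], [0.035, -0.035, 0, 0], [0.035, -0.035, 0, 0], [0.03, -0.03, 0, 0]]])

```text
time: 30.98
ee_pos: [0.3497, 0.3255, 0.1849]
tcp_rot: [180.0, 0.0, -180.0]
wrist_force: [-0.6, 0.1, 1.5]
opening: 0.0802
grasp_force: 0.0
```

Call:
play_rows(steps=[[[0, 0, 0, 0], [0, 0, 0, 0], [0, 0, 0, 0], [0, 0, 0, 0], [0, 0, 0, 0]]])

```text
time: 31.4
ee_pos: [0.3518, 0.3274, 0.1843]
tcp_rot: [-180.0, -0.0, -180.0]
wrist_force: [-0.6, -0.7, -0.4]
opening: 0.0802
grasp_force: 0.0
```

```bash
python3 - <<'E'
from h import *
c=bot.camera("scene");D=np.radians
rimfit(c,.496,.474,.143,D(-100),D(250))
rimfit(c,.496,.474,.101,D(-20),D(200))
rimfit(c,.496,.474,.059,D(-20),D(200))
a=cv2.resize(c["img"][150:280,195:335],(560,520),interpolation=2)
b=cv2.resize(c["img"][110:175,295:345],(240,312),interpolation=2)
t=bot.camera("top");d=cv2.resize(t["img"][135:205,240:320],(240,208),interpolation=2)
cv2.imwrite("pics/end.png",np.hstack([a,np.vstack([b,d])]))
E
```

```text
rimfit [418.6798   0.498    0.472 ] [0.4982 0.4718]
rimfit [282.2444   0.496    0.476 ] [0.4965 0.476 ]
rimfit [252.4834   0.499    0.468 ] [0.4995 0.4677]
```

View pics/end.png

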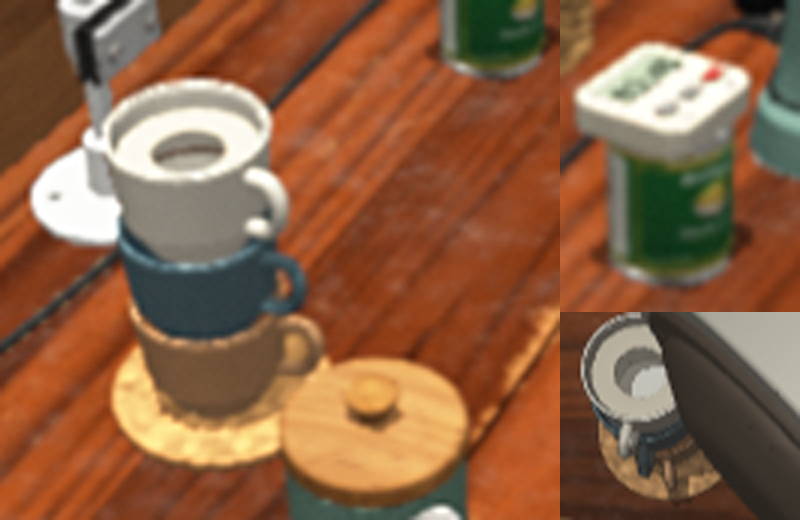

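```bash
python3 - <<'E'
from h import *
c=bot.camera("scene")
print(unproj(c,(316.2,128.6),.088))
b=cv2.imread("pics/scene0.png")
t=bot.camera("top");print(proj(t,[[.51,.1775,.088]]))
m=cv2.inRange(t["img"],(150,150,150),(255,255,255))[130:190,405:460];
ys,xs=np.nonzero(m);print(len(xs), xs.min()+405,xs.max()+405,ys.min()+130,ys.max()+130)
print(unproj(t,(xs.mean()+405,ys.mean()+130),.088))
E
```

```text
[0.51168583 0.18263277 0.088     ]
[[434.53514764 155.57059873]]
873 405 459 130 189
[0.49821904 0.17888116 0.088     ]
```

```bash
python3 -c "
from workcell import bot
print(bot.job_done())"
```

```text
the job is handed in; nothing more can be done
None
```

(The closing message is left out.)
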